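Turn a leaf of the menu planner

ROBOT

A 6-joint arm with a two-finger parallel gripper is mounted at the origin on a cart in front of the work surface, level with it; the furniture and walls round the work are solid. World frame = base frame: x ahead of the robot, y to its left, z up, the work surface at z = 0. Lengths are in m, angles in rad, forces in N, time in s.
With the tool pointing down it reaches from about 0.35 to 0.975 m from the base axis. Payload 7.1 kg.
Tool frame: the origin (TCP) lies midway between the tips of the shut fingers; the grasp point (between the pads) lies 19 mm behind it; z points along the fingers, y is the line along which they close (so a half turn about z gives the same grasp; the last joint's range is limited). The gripper opens to 88 mm and grips with 3 to 60 N. Pads are 20 mm wide; open, the fingers measure 115 mm over their backs; the gripper's body (75 mm by 178 mm) begins 61 mm behind the grasp point.
Start: joints at [-0.019, 0.423, 1.63, -0, 1.089, -0.019], TCP at [0.625, 0, 0.223] pointing down, gripper open.
Joint ranges: [-3, 3], [-0.9, 2.11], [0.09, 2.58], [-1.31, 4.45], [0.11, 2.69], [-2.54, 2.54]. Speed limits (rad/s): [2.39, 2.39, 3.01, 3.14, 3.14, 3.14].

INTERFACE

Orientations are given as a rotation vector (axis times angle).
In Python, from bench import env gives the robot as it stands. The module is installed in compiled form; this text tells all that it offers.
- The arm moves only by the tool move_arm, never from a script. Its argument "steps" is text: rows parted by semicolons, each of 6 numbers parted by spaces: the shift along the tool's x, y, z in parts of the range, where 1.0 means 75 cm, then the turn, a rotation vector about the tool's x, y, z in parts of the range, where 1.0 means 120 degrees. In form: tx ty tz rx ry rz; .... A call has 1 to 5 rows; each row is the pose to reach, as a shift and turn from the pose commanded when the call began, along the tool's axes at that moment; what a row does not reach only later rows make up. A row lasts 1/10 s, in which the tool goes at most 50 mm and 8.59 degrees, less where a joint would pass 70% of its speed; a pose out of reach is approached as far as the arm can. No shift or turn number may pass 1 either way. A call with a gripper value outside its range is refused whole. "fingers" is the finger opening in cm, from 0 to 8.78, set as the call begins (left out, the last holds). The fingers move at their own pace and stop on an object; the grip force is fixed at half the most. Time passes only in rows, so rows that repeat a pose let the fingers close. It gives the time, the measured TCP pose, the force, the opening and the grip force at its end, in the units of the state.
- env.get_obs(): the state, without advancing time (a new reading comes with each control period).
- env.get_image(name): name is "scene" or "side" or "wrist"; returns the picture (420x560x3 uint8, red, green, blue); there is no depth.
- env.camera_params(name): a dict with "fovy" (degrees; the focal length in pixels is half the picture's height over the tangent of half this angle, whatever the lens; pixels are square), "cx", "cy" (the principal point, pixels), "dist" ([k1, k2, p1, p2, k3] as OpenCV has them; the pictures are not rectified), "R" (3x3) and "t" (3): a world point X has camera coordinates R X + t; the wrist camera has in their place "mount" (4x4, takes a point from camera to tool coordinates, whose origin is the TCP and whose axes are the flange's). Camera axes: x right, y down, z forward; pixel columns grow to the right and rows downward; lengths in m; the calibration is good to about 2 mm. A picture is of the moment at which its call begins: read the wrist's pose just before it. camera_params takes no time and is no camera call.
- env.finish_job(): hands the job in; it is judged then, once.
Trained networks look in the newest picture that a camera, given by its name, has taken for a name from the list of things; names that differ only in an ending like _2 or _b are one class to them, and where a whole thing is asked for, a point or a joint stands for the part that bears it (a point fixed in the world has none). Each returns a list of dicts, best first, with "score" (0 to 1); they miss things now and then, are a little off and sometimes report something else, mostly with a low value. They report only what shows in the picture. A call takes as long as a camera call.
- env.look_for(camera, label): "position" ([column, row] as shares, 0 to 1, of the picture: columns of its width, rows of its height, amid what is visible of it).
- env.silhouettes(camera, label): "mask" (420x560 bool, what is visible of it) and "position" ([column, row] as shares, 0 to 1, of the picture: columns of its width, rows of its height, amid what is visible of it).
- env.tip_of(camera, label): "position" ([column, row] as shares, 0 to 1, of the picture: columns of its width, rows of its height: a listed point, or the origin of a listed thing).
The state is a dict: "t": time; "qpos": joint angles; "qd": joint speeds; "tau": joint torques, N m; "position": TCP position; "orientation": TCP orientation; "wrist_force": force on the tool from outside, world axes, zero at the start; "wrist_torque": the same for the moment, N m; "opening": opening from 0.0 (shut) to 1.0 (fully open); "gripper_force": force on a finger pad.
Only numpy, scipy, OpenCV 4.12 (cv2) and the standard library are available. Lean on these libraries where they do the work, as an engineer would, in place of code of your own. Each camera call takes 0.05 s, during which the arm holds its last target. There are 200 camera calls.

TASK

A spice tin stands on the page of the open menu planner where its wider leaf has to go: push the tin off the planner so that it stands on the bare worktop, then turn the wider leaf over the wire spine until it lies flat on that other side. Only push with the fingers: do not lift or carry anything, keep the tin from tipping over, leave the narrower leaf as it is, and leave the other things standing where they are.

Things in the scene. Friction and masses are not known exactly. Their poses are not given: they have to be found in the camera images.
- planner: the menu planner: a flat wooden board lying fixed on the worktop, 180 mm along its x, 236 mm along its y, 6 mm thick, with a wire spine along its x axis through the middle (loops up to 18 mm above the worktop). Origin: centre of the underside; z up. Its two stiff leaves are hinged side by side on the spine, over the -y half; the +y half is the side to turn to. The board does not move.
- spine_mid (a point): point on the hinge axis of the wider leaf, halfway along that leaf, 9 mm above the worktop; 35 mm from the planner's origin toward its -x. The hinge axis runs along the planner's x.
- wide_leaf (a joint): angle of the wider leaf (rad): 0 = flat on the planner's -y half, 1.57 = upright, 3.14 = flat on the +y half (end stop). It starts partly raised. The hinge is stiff (0.07 N m): the leaf stays at whatever angle it is left.
- wide_leaf_tab (a point): outer end of the wider leaf's tab, mid thickness, 114 mm from the hinge axis. The leaf is wood, 100 mm wide along the spine, 4 mm thick, reaching from 4 to 100 mm from the hinge axis; the tab at the middle of its free edge is 34 mm wide and reaches on to 114 mm.
- narrow_leaf (a joint): angle of the narrower leaf (rad), measured as for the wider leaf; it also starts partly raised and stays there.
- narrow_leaf_tab (a point): outer end of the narrower leaf's tab, 114 mm from the hinge axis. The leaf is 56 mm wide along the spine, otherwise like the wider one; its middle lies 54 mm from the planner's origin toward +x, leaving an 11 mm gap between the two leaves.
- tin: low round spice tin, white with a tan lid, 62 mm across, 35 mm high, standing upright and loose on the +y half of the planner, in the wider leaf's way. Origin: centre of its underside, z up.
- salt: salt shaker with a metal top, 44 mm across, 90 mm high, just beyond the planner's +x end; origin at the centre of its underside. Bystander.
- garlic_bulb: bulb of garlic, 56 mm across and high, just beyond the planner's +x end; origin at the centre of its underside. Bystander.
- tall_spice: spice jar with a black cap, 41 mm across, 105 mm high, near the front edge of the worktop, in front of the sink; origin at the centre of its underside. Bystander.

How it is judged:
By the outcome, as a careful person would: the job done as asked, in the order asked, and still so for the second after the job is handed in, with the robot touching nothing.
It also fails if it takes over 48 s, if anything falls off the work surface, if the arm or the gripper's body presses on something with over 40 N, if the wrist force passes 120 N, or if a joint passes its speed limit or range.

## Working session

There is one attempt and no reset: what is moved stays moved. The work goes in short steps, Python scripts to look and compute and a tool call to move; the robot and the scene stay as the last step left them, time stands still between calls to the robot, and variables do not carry over. Pictures are saved under pics/ and viewed, at most 10 in all, crops included, and the job is handed in when it is done.

Besides the shell and the picture viewer there is one more tool, called after "Emit:" as name(argument=value, ...) on one line, values as JSON. move_arm: Moves the arm, as the interface text tells. Its arguments: {"type":"object","properties":{"steps":{"type":"string"},"fingers":{"type":"number"}},"required":["steps"]}

```bash
mkdir -p pics
cat > h.py <<'E'
import numpy as np, cv2
from bench import env
from scipy.spatial.transform import Rotation as Ro
def K(c):
    f=210/np.tan(np.radians(c["fovy"])/2); return np.array([[f,0,c["cx"]],[0,f,c["cy"]],[0,0,1.]])
def ray(name,pos):
    c=env.camera_params(name); px=np.array([[pos[0]*560,pos[1]*420]])
    u=cv2.undistortPoints(px.reshape(1,1,2),K(c),np.array(c["dist"],float)).ravel()
    R=np.array(c["R"]);t=np.array(c["t"]); d=R.T@np.array([u[0],u[1],1]); return -R.T@t,d/np.linalg.norm(d)
def atz(name,pos,z):
    o,d=ray(name,pos); return o+d*(z-o[2])/d[2]
def tri(p,q):
    o1,d1=ray("scene",p);o2,d2=ray("side",q)
    A=np.stack([d1,-d2],1);s=np.linalg.lstsq(A,o2-o1,rcond=None)[0]
    a=o1+d1*s[0];b=o2+d2*s[1];return (a+b)/2,np.linalg.norm(a-b)
def proj(name,X):
    c=env.camera_params(name);R=np.array(c["R"]);
    return cv2.projectPoints(np.array(X,float).reshape(-1,1,3),cv2.Rodrigues(R)[0],np.array(c["t"],float),K(c),np.array(c["dist"],float))[0].reshape(-1,2)
E
python3 - <<'E'
from h import *
ims={n:env.get_image(n) for n in("scene","side")}
for n,i in ims.items(): cv2.imwrite(f"pics/{n}0.png",i[:,:,::-1])
for l in "planner spine_mid wide_leaf_tab narrow_leaf_tab tin salt garlic_bulb tall_spice".split():
    r={n:env.tip_of(n,l)[:2] for n in ims}
    for n in r: print(l,n,[(np.round(x["position"],3)*[560,420],round(x["score"],2)) for x in r[n]], [atz(n,x["position"],0.009 if l=="spine_mid" else .006 if l=="tin" else 0).round(3) for x in r[n]])
    if all(r.values()): print("  tri",tri(r["scene"][0]["position"],r["side"][0]["position"]))
print(env.get_obs())
E
```

```text
planner scene [(array([258.72, 326.34]), 0.59), (array([228.48, 199.08]), 0.56)] [array([ 0.43 , -0.196,  0.   ]), array([0.528, 0.12 , 0.   ])]
planner side [(array([285.04, 216.3 ]), 0.75), (array([271.04, 198.24]), 0.67)] [array([0.533, 0.117, 0.   ]), array([0.494, 0.245, 0.   ])]
  tri (array([ 0.46378897, -0.25250989,  0.15440953]), np.float64(0.13689956495656744))
spine_mid scene [(array([213.92, 200.34]), 0.8), (array([240.24, 203.28]), 0.75)] [array([0.496, 0.125, 0.009]), array([0.542, 0.087, 0.009])]
spine_mid side [(array([273.28, 213.78]), 0.97)] [array([0.501, 0.115, 0.009])]
  tri (array([ 4.99845342e-01,  1.33645914e-01, -4.05848656e-04]), np.float64(0.0026280289255739496))
wide_leaf_tab scene [(array([239.68, 200.34]), 0.6)] [array([0.549, 0.102, 0.   ])]
wide_leaf_tab side [(array([279.44, 204.12]), 0.72), (array([275.52, 211.68]), 0.61)] [array([0.519, 0.2  , 0.   ]), array([0.506, 0.148, 0.   ])]
  tri (array([0.52075065, 0.04190608, 0.07169832]), np.float64(0.0026097310447738414))
narrow_leaf_tab scene [(array([277.76, 198.24]), 0.85)] [array([0.626, 0.064, 0.   
[... 1482 characters left out ...]
0.9, 'qpos': array([-1.89926301e-02,  4.23083303e-01,  1.62990595e+00, -3.13715809e-06,
        1.08859370e+00, -1.89692667e-02]), 'qd': array([-6.10987846e-04, -1.25620714e-03, -4.46150447e-04, -1.57751486e-03,
        4.81555197e-05,  8.88876130e-06]), 'tau': array([-2.13562358e-03, -5.44564962e+01, -2.74049324e+01,  6.43853517e-02,
        1.67513645e-02, -2.67985706e-05]), 'position': array([6.24983644e-01, 2.97751609e-05, 2.22683154e-01]), 'orientation': array([2.22145950e+00, 2.22141083e+00, 7.42356984e-06]), 'wrist_force': array([-0.59986123, -0.12471237, -0.10909234]), 'wrist_torque': array([ 0.01788786, -0.07674458,  0.02302234]), 'gripper_force': 0.0, 'opening': 0.9958803549551288}
```

Run:
```python
import cv2,numpy as np
a=cv2.imread("pics/scene0.png");b=cv2.imread("pics/side0.png")
A=cv2.resize(a[120:260,130:330],(800,560),interpolation=cv2.INTER_CUBIC)
cv2.imwrite("pics/scz.png",A)
B=cv2.resize(b[140:280,210:410],(800,560),interpolation=cv2.INTER_CUBIC)
cv2.imwrite("pics/siz.png",B)
```

```text
(no output)
```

View pics/scz.png

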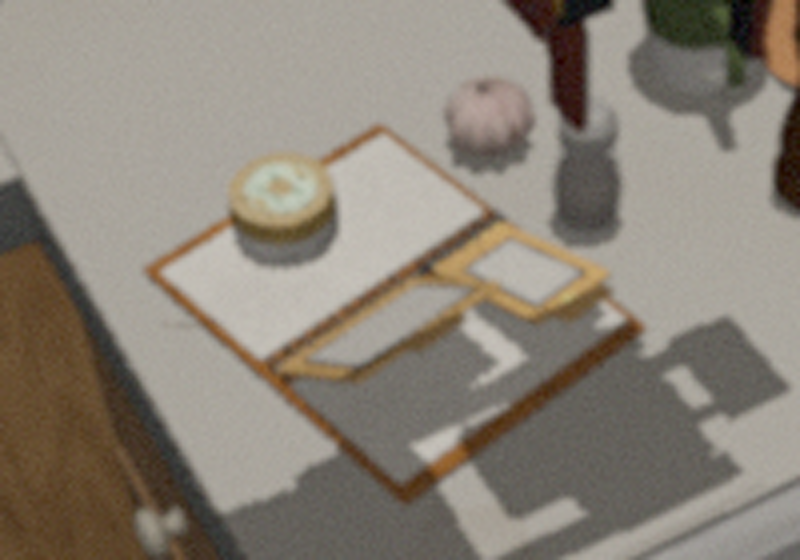

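View pics/siz.png

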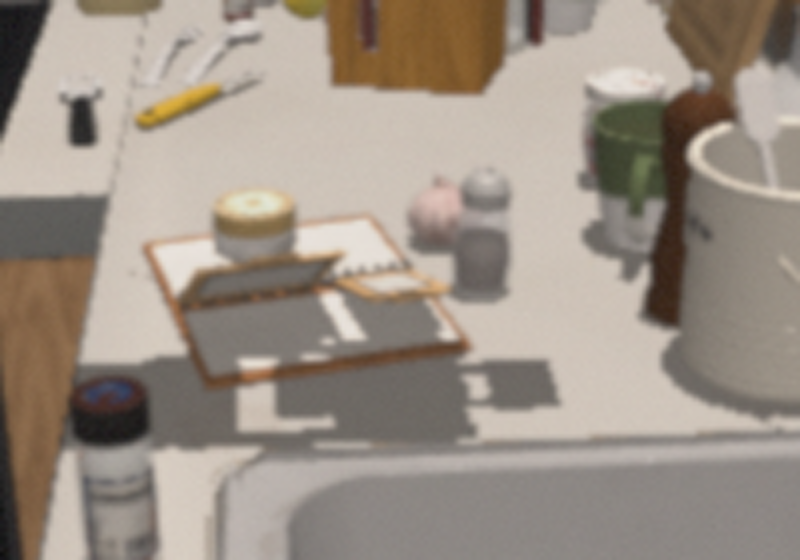

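View pics/scene0.png

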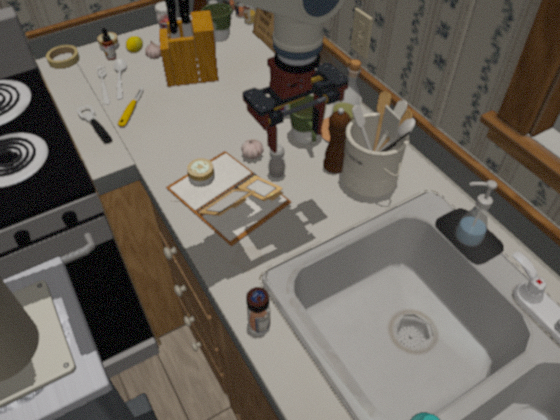

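```bash
cat >> h.py <<'E'
def pose(p): 
    x,y,a=p; M=np.array([[np.cos(a),-np.sin(a),0],[np.sin(a),np.cos(a),0],[0,0,1]]); return M,np.array([x,y,0])
def P2W(p,X): M,o=pose(p); return np.array(X)@M.T+o
def leaf(p,th,c,w):
    pts=[(-w/2,4),(-w/2,100),(-17,100),(-17,114),(17,114),(17,100),(w/2,100),(w/2,4)]
    return P2W(p,[(c+u/1000 if 0 else c+u/1000,-r/1000*np.cos(th),.009+r/1000*np.sin(th)) for u,r in pts])
E
python3 - <<'E'
from h import *
from scipy.optimize import least_squares as ls
C=[(-.09,.118,.006),(.09,.118,.006),(.09,-.118,.006),(-.09,-.118,.006)]
sc=np.array([(167.5,187.5),(225,152),(290,200.8),(231,243.5)]);si=np.array([(247.3,200.8),(303,193.8),(327,226),(262,235)])
f=lambda p:np.r_[(proj("scene",P2W(p,C))-sc).ravel(),(proj("side",P2W(p,C))-si).ravel()]
r=ls(f,[.53,.117,0]);p=r.x;print(p,f(p).reshape(-1,2).round(1).tolist());np.save("p.npy",p)
print("spine_mid",P2W(p,(-.035,0,.009)))
# leaf angles by silhouette IoU
for l,c,w in(("wide_leaf",-.035,100),("narrow_leaf",.054,56)):
    tot=np.zeros(180)
    for n in("scene","side"):
        s=env.silhouettes(n,l)
        print(l,n,[(round(x["score"],2),int(x["mask"].sum()),x["position"]) for x in s[:2]])
        for d in range(180):
            m=np.zeros((420,560),np.uint8);cv2.fillPoly(m,[proj(n,leaf(p,np.radians(d),c,w)).round().astype(int)],1);m=m>0
            if s: tot[d]+=(m&s[0]["mask"]).sum()/(m|s[0]["mask"]).sum()
    print(l,np.argsort(-tot)[:5],np.sort(-tot)[:5])
for n in("scene","side"):
  s=env.silhouettes(n,"tin");print("tin",n,[(x["score"],x["position"]*np.array([560,420]) ) for x in s[:1]],atz(n,s[0]["position"],.024))
for n,o in(("scene",(130,120)),("side",(210,140))):
    im=cv2.imread(f"pics/{n}0.png")[o[1]:o[1]+140,o[0]:o[0]+200];im=cv2.resize(im,(800,560),interpolation=cv2.INTER_CUBIC)
    for d,c,w,col in((50,-.035,100,(255,0,0)),(40,-.035,100,(0,0,255)),(60,-.035,100,(0,255,0)),(25,.054,56,(255,0,255))):
        q=(proj(n,leaf(p,np.radians(d),c,w))-o)*4;cv2.polylines(im,[q.round().astype(int)],True,col,1)
    cv2.imwrite(f"pics/ov_{n}.png",im)
a=cv2.imread("pics/ov_scene.png");b=cv2.imread("pics/ov_side.png")
cv2.imwrite("pics/ov.png",np.hstack([a[120:420,200:600],b[120:420,120:520]]))
E
```

```text
[0.53238484 0.1302274  0.22272439] [[-2.2, -1.2], [0.1, -2.1], [2.0, 0.3], [-0.3, 1.7], [-1.4, -0.7], [0.4, -0.9], [1.8, 0.0], [-0.6, 0.8]]
spine_mid [0.49824937 0.12249633 0.009     ]
wide_leaf scene [(0.96, 652, [0.4105, 0.4781]), (0.73, 639, [0.3648, 0.4129])]
wide_leaf side [(0.77, 291, [0.4938, 0.4921])]
wide_leaf [36 35 37 34 38] [-1.80359133 -1.73471817 -1.71517584 -1.62742558 -1.58526158]
narrow_leaf scene [(0.81, 638, [0.4666, 0.445])]
narrow_leaf side [(0.61, 120, [0.5475, 0.5112]), (0.54, 2316, [0.5134, 0.5155])]
narrow_leaf [17 18 16 19 15] [-1.62635547 -1.57650162 -1.55652275 -1.4644227  -1.44196017]
tin scene [(0.82, array([200.312, 170.982]))] [0.50388695 0.21155543 0.024     ]
tin side [(0.85, array([273.616, 191.31 ]))] [0.50275182 0.24314509 0.024     ]
```

View pics/ov.png

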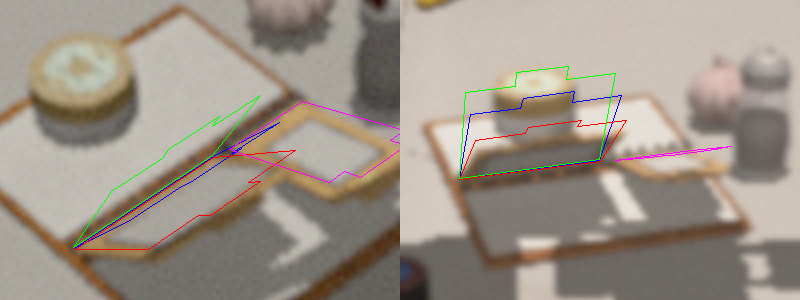

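Run:
```python
from h import *
p=np.load("p.npy");M,o=pose(p)
for n,px in(("scene",(200.5,168.2)),("side",(273.7,190.7))):
    X=atz(n,np.array(px)/[560,420],.041);print(n,"tin",X,(X-o)@M)
for px in((148.75,207.5),(135,162.5),(190,260)): print("edge",atz("scene",np.array(px)/[560,420],0))
for px in((212,226),(207,186)): print("board-sanity",px)
Cy=lambda c,r,z0,z1:[(c[0]+r*np.cos(a),c[1]+r*np.sin(a),z) for z in(z0,z1) for a in np.linspace(0,6.28,40)]
S={n:env.silhouettes(n,"tin")[0]["mask"] for n in("scene","side")}
best=[]
for x in np.arange(.48,.53,.002):
  for y in np.arange(.17,.26,.002):
    s=0
    for n in S:
      m=np.zeros((420,560),np.uint8);cv2.fillConvexPoly(m,cv2.convexHull(proj(n,Cy((x,y),.031,.006,.041)).astype(np.float32)).round().astype(int),1);s+=((m>0)&S[n]).sum()/((m>0)|S[n]).sum()
    best.append((s,x,y))
best.sort(reverse=True);print(best[:4])
X=np.array([best[0][1],best[0][2],0]);print((X-o)@M)
```

```text
scene tin [0.5025047  0.20284791 0.041     ] [-0.01310112  0.07742688  0.041     ]
side tin [0.5036284  0.20654002 0.041     ] [-0.01118964  0.08077958  0.041     ]
edge [0.36206764 0.18892463 0.        ]
edge [0.38663825 0.34516567 0.        ]
edge [0.38260836 0.00865588 0.        ]
board-sanity (212, 226)
board-sanity (207, 186)
[(np.float64(1.7017367055055497), np.float64(0.504), np.float64(0.21000000000000005)), (np.float64(1.690513086282921), np.float64(0.504), np.float64(0.21200000000000005)), (np.float64(1.6899487004103966), np.float64(0.504), np.float64(0.20800000000000005)), (np.float64(1.6881294032677867), np.float64(0.504), np.float64(0.20600000000000004))]
[-0.01006295  0.08407202  0.        ]
```

Careful with the scale: shifts go in shares of 75 cm and turns go in shares of 120 degrees. That gives: 15.7 cm / 75 = 0.2093, 12 cm / 75 = 0.16, -12.8 degrees / 120 = -0.1067.

Emit:
move_arm(steps="0.0533 -0.04 0 0 0 -0.05; 0.1067 -0.08 0 0 0 -0.1067; 0.16 -0.12 0.0267 0 0 -0.1067; 0.2093 -0.1467 0.08 0 0 -0.1067; 0.2093 -0.1467 0.1333 0 0 -0.1067", fingers=3)

```text
t: 1.8
position: [0.515, 0.1601, 0.124]
orientation: [1.955, 2.456, 0.007]
wrist_force: [0.7, -0.4, -0.6]
opening: 0.586
gripper_force: 0.0
```

In the tool's units: 10.4 cm / 75 = 0.1387, 9 cm / 75 = 0.12.

Emit:
move_arm(steps="0 0 0 0 0 0; 0 0 0.04 0 0 0; 0 0 0.08 0 0 0; 0 0 0.12 0 0 0; 0 0 0.1387 0 0 0")

```text
t: 2.3
position: [0.5156, 0.1562, 0.0182]
orientation: [-1.961, -2.454, 0.001]
wrist_force: [0.8, 0.3, 0.3]
opening: 0.346
gripper_force: 0.0
```

Run:
```python
from h import *
o=env.get_obs();print(o["position"],o["wrist_force"],o["opening"])
a=env.get_image("scene")[120:260,130:330];b=env.get_image("side")[140:280,210:410]
cv2.imwrite("pics/m1.png",cv2.resize(np.hstack([a,b])[:,:,::-1],(800,280),interpolation=cv2.INTER_CUBIC))
```

```text
[0.5155626  0.15624434 0.01822333] [0.75930802 0.33462762 0.3100672 ] 0.34587612964373377
```

View pics/m1.png

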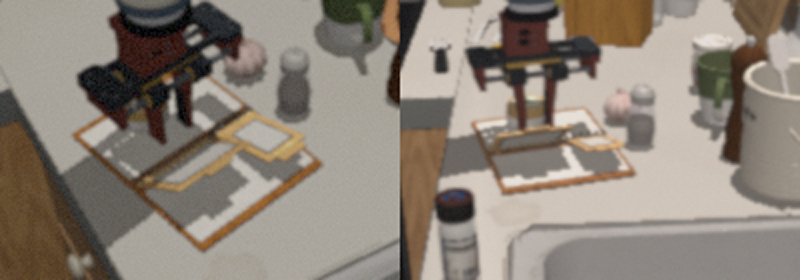

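In the tool's units: 4.8 cm / 75 = 0.064, 3.8 cm / 75 = 0.0507.

Emit:
move_arm(steps="0.0107 0 0.0053 0 0 0; 0.024 0 0.0053 0 0 0; 0.0373 0 0.0053 0 0 0; 0.0507 0 0.0053 0 0 0; 0.064 0 0.0053 0 0 0")

```text
t: 2.9
position: [0.5045, 0.2051, 0.0153]
orientation: [1.959, 2.455, 0.001]
wrist_force: [-1.2, -0.8, 0.5]
opening: 0.338
gripper_force: 0.6
```

In the tool's units: 5 cm / 75 = 0.0667, 4 cm / 75 = 0.0533.

Emit:
move_arm(steps="0.0133 0 0 0 0 0; 0.0267 0 0 0 0 0; 0.04 0 0 0 0 0; 0.0533 0 0 0 0 0; 0.0667 0 0 0 0 0")

```text
t: 3.4
position: [0.493, 0.2534, 0.0146]
orientation: [-1.96, -2.455, 0.0]
wrist_force: [-1.5, 0.1, -0.4]
opening: 0.342
gripper_force: 0.3
```

In the tool's units: 2.4 cm / 75 = 0.032, 2 cm / 75 = 0.0267.

Emit:
move_arm(steps="0.0107 0 0 0 0 0; 0.0187 0 0 0 0 0; 0.0267 0 0 0 0 0; 0.032 0 0 0 0 0; 0.032 0 0 0 0 0")

```text
t: 3.9
position: [0.4879, 0.2764, 0.0147]
orientation: [1.96, 2.456, 0.0]
wrist_force: [0.1, -0.0, 0.1]
opening: 0.338
gripper_force: 0.0
```

Run:
```python
from h import *
o=env.get_obs();M,oo=pose(np.load("p.npy"));print((o["position"]-oo)@M,o["wrist_force"])
a=env.get_image("scene")[120:260,130:330];b=env.get_image("side")[140:280,210:410]
cv2.imwrite("pics/m2.png",cv2.resize(np.hstack([a,b])[:,:,::-1],(800,280),interpolation=cv2.INTER_CUBIC))
for n in("scene","side"):
    r=env.tip_of(n,"tin")[:1]; print([( (atz(n,x["position"],0)-oo)@M,x["score"]) for x in r])
```

```text
[-0.01107395  0.15238716  0.01467738] [ 0.13189405 -0.02268529  0.1137027 ]
[(array([-0.01785925,  0.1871051 ,  0.        ]), 0.67)]
[(array([-0.01737684,  0.19352773,  0.        ]), 0.64)]
```

View pics/m2.png

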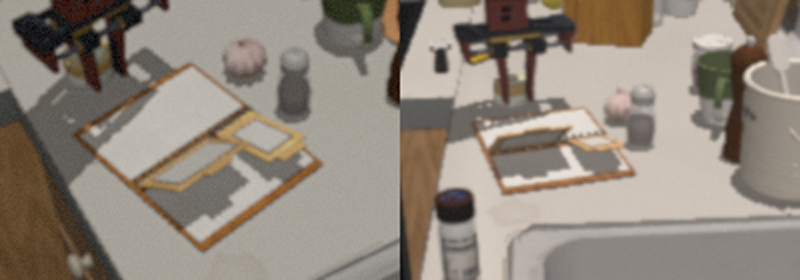

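In the tool's units: -18 cm / 75 = -0.24, -15 cm / 75 = -0.2.

Emit:
move_arm(steps="-0.0133 0 -0.0267 0 0 0; -0.0267 0 -0.08 0 0 0; -0.0533 0 -0.1467 0 0 0; -0.1067 0 -0.2 0 0 0; -0.16 0 -0.24 0 0 0", fingers=0)

```text
t: 4.6
position: [0.5133, 0.166, 0.1907]
orientation: [1.958, 2.456, 0.003]
wrist_force: [0.7, -0.1, -0.0]
opening: 0.008
gripper_force: 0.0
```

In the tool's units: -17 cm / 75 = -0.2267, -12 cm / 75 = -0.16, 25 degrees / 120 = 0.2083.

Emit:
move_arm(steps="-0.0533 -0.008 0 0 0.05 0; -0.1067 -0.016 0 0 0.1 0; -0.16 -0.032 0 0 0.15 0; -0.2267 -0.032 0 0 0.2083 0; -0.2267 -0.032 0 0 0.2083 0")

```text
t: 5.1
position: [0.5288, -0.0148, 0.1876]
orientation: [-1.748, -2.158, -0.389]
wrist_force: [0.4, 1.5, -0.4]
opening: 0.004
gripper_force: 0.0
```

```bash
cat > s.py <<'E'
from h import *
o=env.get_obs();M,oo=pose(np.load("p.npy"));R=Ro.from_rotvec(o["orientation"]).as_matrix()
print("uvz",(o["position"]-oo)@M,"toolaxes uvz",(M.T@R).T.round(2).tolist(),o["wrist_force"].round(1),o["opening"],o["t"])
E
python3 s.py
```

```text
uvz [-0.03556385 -0.14066915  0.18755106] toolaxes uvz [[0.01, 0.91, 0.42], [1.0, -0.01, 0.0], [0.01, 0.42, -0.91]] [ 0.4  1.5 -0.4] 0.0037472205923369194 5.1
```

In the tool's units: 13.5 cm / 75 = 0.18, -1.5 cm / 75 = -0.02.

Emit:
move_arm(steps="-0.02 0 0.0533 0 0 0; -0.04 0 0.1067 0 0 0; -0.06 0 0.1547 0 0 0; -0.0693 0 0.18 0 0 0; -0.0693 0 0.18 0 0 0")

```text
t: 5.6
position: [0.5225, 0.006, 0.0416]
orientation: [-1.73, -2.165, -0.379]
wrist_force: [0.6, -0.9, -1.3]
opening: 0.003
gripper_force: 0.0
```

Run:
```python
import s
from h import *
a=env.get_image("scene")[120:260,130:330];b=env.get_image("side")[140:280,210:410]
cv2.imwrite("pics/m3.png",cv2.resize(np.hstack([a,b])[:,:,::-1],(800,280),interpolation=cv2.INTER_CUBIC))
```

```text
uvz [-0.03706027 -0.11898547  0.04155433] toolaxes uvz [[0.0, 0.91, 0.42], [1.0, 0.0, -0.01], [-0.01, 0.42, -0.91]] [ 0.6 -0.9 -1.3] 0.0030442203978400238 5.6
```

View pics/m3.png

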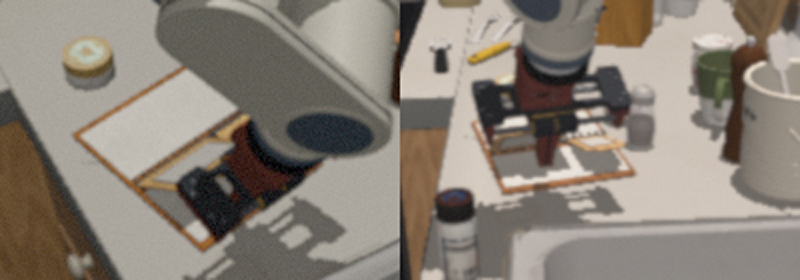

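In the tool's units: 8.1 cm / 75 = 0.108, 4.2 cm / 75 = 0.056.

Emit:
move_arm(steps="0.0307 0 0.0093 0 0 0; 0.056 0 0.0053 0 0 0; 0.0827 0 0.0013 0 0 0; 0.108 0 -0.004 0 0 0; 0.108 0 -0.004 0 0 0")

```text
t: 6.2
position: [0.5092, 0.0774, 0.0835]
orientation: [-1.729, -2.173, -0.386]
wrist_force: [-1.0, 0.5, 0.1]
opening: 0.007
gripper_force: 0.0
```

Run:
```python
import s
from h import *
p=np.load("p.npy");S={}
for n in("scene","side"):
    cv2.imwrite(f"pics/m4{n}.png",env.get_image(n)[:,:,::-1])
    r=env.silhouettes(n,"wide_leaf")
    if r:
        m0=r[0]["mask"];v=[]
        for d in range(20,170):
            m=np.zeros((420,560),np.uint8);cv2.fillPoly(m,[proj(n,leaf(p,np.radians(d),-.035,100)).round().astype(int)],1);m=m>0;v.append((m&m0).sum()/m0.sum()-.3*(m&~m0).sum()/m.sum())
        print(n,r[0]["score"],m0.sum(),20+np.argmax(v),max(v))
```

```text
uvz [-0.03426716 -0.04641357  0.08350513] toolaxes uvz [[-0.0, 0.91, 0.42], [1.0, 0.0, 0.0], [0.0, 0.42, -0.91]] [-1.   0.5  0.1] 0.006679332095322561 6.2
side 0.85 832 69 0.9430379746835443
```

In the tool's units: 7.7 cm / 75 = 0.1027, 6.5 cm / 75 = 0.0867.

Emit:
move_arm(steps="0.024 0 0.0053 0 0 0; 0.0467 0 0.012 0 0 0; 0.0667 0 0.0253 0 0 0; 0.0867 0 0.0387 0 0 0; 0.1027 0 0.0667 0 0 0")

```text
t: 6.9
position: [0.4898, 0.1641, 0.0686]
orientation: [-1.733, -2.169, -0.386]
wrist_force: [0.1, 0.1, 0.1]
opening: 0.002
gripper_force: 0.5
```

Run:
```python
import s
from h import *
p=np.load("p.npy")
a=env.get_image("scene");b=env.get_image("side")
cv2.imwrite("pics/m5.png",cv2.resize(np.hstack([a[100:240,130:330],b[140:280,210:410]])[:,:,::-1],(800,280),interpolation=cv2.INTER_CUBIC))
```

```text
uvz [-0.03403912  0.04246091  0.06857814] toolaxes uvz [[-0.0, 0.91, 0.42], [1.0, -0.0, 0.0], [0.0, 0.42, -0.91]] [0.1 0.1 0.1] 0.0018757044996340977 6.9
```

View pics/m5.png

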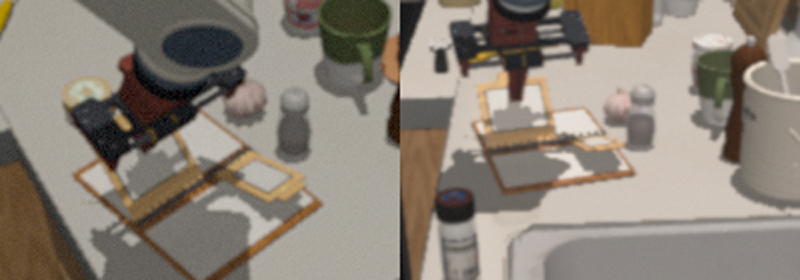

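In the tool's units: 6.7 cm / 75 = 0.0893, 1.6 cm / 75 = 0.0213.

Emit:
move_arm(steps="0.0067 0 0.0187 0 0 0; 0.0147 0 0.0373 0 0 0; 0.0213 0 0.0667 0 0 0; 0.0213 0 0.0827 0 0 0; 0.0213 0 0.0893 0 0 0")

```text
t: 7.5
position: [0.4789, 0.2059, 0.0138]
orientation: [-1.73, -2.169, -0.383]
wrist_force: [-5.9, -25.2, 45.0]
opening: 0.004
gripper_force: 22.2
```

In the tool's units: 0.2 cm / 75 = 0.0027, -0.1 cm / 75 = -0.0013.

Emit:
move_arm(steps="0 0 0 0 0 0; -0.0013 0 0.0027 0 0 0; -0.0013 0 0.0027 0 0 0")

```text
t: 7.8
position: [0.4789, 0.2055, 0.0141]
orientation: [-1.729, -2.168, -0.385]
wrist_force: [-7.3, -11.6, 30.6]
opening: 0.006
gripper_force: 15.3
```

```bash
python3 s.py
```

```text
uvz [-0.03552574  0.08522271  0.01406281] toolaxes uvz [[-0.0, 0.91, 0.42], [1.0, 0.0, -0.0], [-0.0, 0.42, -0.91]] [ -7.3 -11.6  30.6] 0.006408277990670008 7.8
```

In the tool's units: -14 cm / 75 = -0.1867, -10 cm / 75 = -0.1333.

Emit:
move_arm(steps="0.0053 0 -0.0133 0 0 0; 0.0173 0 -0.036 0 0 0; 0.04 0 -0.08 0 0 0; 0.06 0 -0.1333 0 0 0; 0.0667 0 -0.1867 0 0 0")

```text
t: 8.3
position: [0.482, 0.1925, 0.1616]
orientation: [-1.731, -2.169, -0.383]
wrist_force: [1.0, 0.2, -0.7]
opening: 0.004
gripper_force: 0.0
```

In the tool's units: -13 cm / 75 = -0.1733, -10 cm / 75 = -0.1333.

Emit:
move_arm(steps="-0.04 0 -0.0533 0 0 0; -0.08 0 -0.1067 0 0 0; -0.12 0 -0.1333 0 0 0; -0.1733 0 -0.1333 0 0 0; -0.1733 0 -0.1333 0 0 0")

```text
t: 8.8
position: [0.5184, 0.0328, 0.1947]
orientation: [-1.736, -2.166, -0.383]
wrist_force: [0.3, -0.2, -0.4]
opening: 0.007
gripper_force: 0.0
```

Run:
```python
import s
from h import *
p=np.load("p.npy")
a=env.get_image("scene");b=env.get_image("side")
cv2.imwrite("pics/m6.png",cv2.resize(np.hstack([a[100:240,130:330],b[140:280,210:410]])[:,:,::-1],(800,280),interpolation=cv2.INTER_CUBIC))
for l,c,w in(("wide_leaf",-.035,100),("narrow_leaf",.054,56)):
  for n in("scene","side"):
    r=env.silhouettes(n,l)
    if r:
        m0=r[0]["mask"];v=[]
        for d in range(0,190):
            m=np.zeros((420,560),np.uint8);cv2.fillPoly(m,[proj(n,leaf(p,np.radians(d),c,w)).round().astype(int)],1);m=m>0;v.append((m&m0).sum()/(m|m0).sum())
        print(l,n,r[0]["score"],m0.sum(),np.argmax(v),max(v))
```

```text
uvz [-0.03514419 -0.09192977  0.19471584] toolaxes uvz [[0.0, 0.91, 0.42], [1.0, -0.0, -0.0], [0.0, 0.42, -0.91]] [ 0.3 -0.2 -0.4] 0.007459282296881869 8.8
wide_leaf scene 0.96 1435 179 0.9399865138233311
wide_leaf side 0.74 465 181 0.8462962962962963
narrow_leaf scene 0.96 656 17 0.9470588235294117
narrow_leaf side 0.69 155 17 0.9125
```

View pics/m6.png

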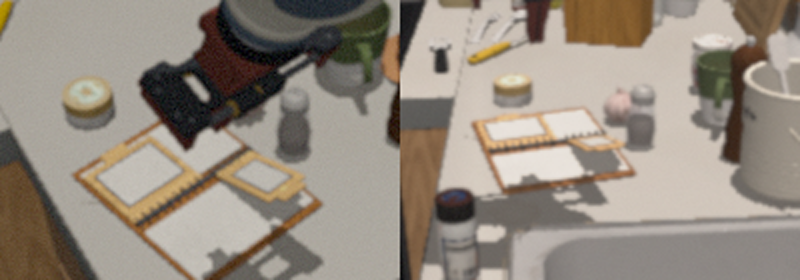

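The wide leaf lies flat at about 180°, the narrow leaf is still at 17°, and the tin stands upright off the board.

```bash
python3 -c "
from bench import env
print(env.finish_job())"
```

```text
the job is handed in; nothing more can be done
None
```

The job is handed in: the tin stands upright on the bare worktop, the wider leaf lies flat (about 180°) on the other side, the narrower leaf is still at 17°, and in the last pictures the bystanders appear unmoved.

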